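# Pin the sprung clamp arm open

### The arm

A 6-joint arm with a two-finger parallel gripper is mounted at the origin on a cart in front of the work surface, level with it; the furniture and walls round the work are solid. World frame = base frame: x ahead of the robot, y to its left, z up, the work surface at z = 0. Lengths are in m, angles in degrees, forces in N, time in s.
With the tool pointing down it reaches from about 0.375 to 0.75 m from the base axis. Payload 9 kg.
Tool frame: the origin (TCP) lies where the fingers leave the gripper's body, on its centre line; the fingertips stand 73 mm ahead of it and the grasp point (between the pads) lies 54 mm ahead of it (robot.tip_reach is the distance from the TCP to the fingertips, in m); z points along the fingers, y is the direction in which the jaws open and shut (so a half turn about z gives the same grasp; the last joint's range is limited). The gripper opens to 85 mm and grips with 20 to 120 N. Pads are 22 mm wide; open, the fingers measure 114 mm over their backs; the gripper's body (76 mm by 85 mm) begins 54 mm behind the grasp point. The pads swing forward as they close: fully open they stand 13 mm farther back than shut.
Start: joints at [-80.14, 5.964, 5.575, 89.605, 0, 77.527], TCP at [0.228, -0.555, 0.304] pointing down, gripper open.
Joint ranges: [-171.21, 171.21], [-48.23, 106.86], [-62.78, 66.21], [-105.2, 120.99], [-86.42, 89.51], [-180, 180]. Speed limits (degrees/s): [127.2, 127.2, 147.25, 180, 180, 180].

### API

Orientations are given as [roll, pitch, yaw] about the fixed x, y, z axes, in that order (R = Rz(yaw) Ry(pitch) Rx(roll)).
In Python, from plant import robot gives the robot as it stands. Calls block until the motion is done:
- robot.move_pose(position, orientation): joint-space move of the TCP to a pose.
- robot.line_to(position, vel=0.15, rotation=None, guard=None): straight line of the TCP; rotation=None keeps the orientation; vel is the mean speed in m/s. With guard (N) it stops when the force on the tool has changed by that much, and returns True; else False.
- robot.goto_joints(angles): joint-space move.
- robot.set_gripper(opening): finger opening in m; the grip force is fixed at half the most; returns when the fingers have stopped.
- robot.pause(seconds).
- robot.ik(position, orientation): joint angles nearest the present ones, or None.
- robot.observe(): the state.
- robot.grab_frame(name): name is "scene" or "top"; returns the picture (420x560x3 uint8, blue, green, red); there is no depth.
- robot.get_calibration(name): a dict with "vertical_fov" (degrees; the focal length in pixels is half the picture's height over the tangent of half this angle, whatever the lens; pixels are square), "cx", "cy" (the principal point, pixels), "k1" (the pictures are not rectified: a ray, as slopes to the right and down, at radius r is drawn at 1 + k1 r^2 times it, then the intrinsics apply), "rvec" (rotation vector, rad) and "tvec" (3), from world to camera coordinates, as OpenCV has them. Camera axes: x right, y down, z forward; pixel columns grow to the right and rows downward; lengths in m; the calibration is good to about 2 mm. A picture is of the moment at which its call begins. get_calibration takes no time and is no camera call.
A pose or a line that the arm cannot do raises robot.IKError and nothing moves.
- robot.job_done(): hands the job in, once; it reports no verdict.
The state is a dict: "time": time; "q": joint angles; "qvel": joint speeds; "joint_torque": joint torques, N m; "tool_pos": TCP position; "tcp_rot": TCP orientation; "ft_force": force on the tool from outside, world axes, zero at the start; "torque": the same for the moment, N m; "gripper_width": finger opening in m.
Only numpy, scipy, OpenCV 4.12 (cv2) and the standard library are available. Lean on these libraries where they do the work, as an engineer would, in place of code of your own. Each camera call takes 0.05 s, during which the arm holds its last target.

### The job

Pick up the steel stop pin, use it to push the clamp stand's sprung arm sideways off the sample stage, past the round hole in the base, and lower the pin down into that hole. Let go, so that the pin stands fully down in the hole and holds the arm open against its spring.

Things in the scene. Friction and masses are not known exactly. Their poses are not given: they have to be found in the camera images.
- pin_center (a point): Centre, half-way up, of the stop pin: loose plain steel pin, 110 mm tall, 0.25 kg, standing on the worktop to the right of the stand, near a glue stick and a dropper bottle. Lower 70 mm: shank 22 mm in diameter with a slightly chamfered foot; upper 40 mm: round grip 28 mm in diameter. z points up along the pin.
- pin_hole (a point): Centre of the mouth of the round hole in the top of the stand's base, a fixed grey plate 210 (x) by 190 (y) by 34 mm high. Hole 38 mm in diameter with a 3 mm chamfer, blind, 28 mm deep: a seated pin's centre is 27 mm above this point. Axes of the stand: z up, x roughly away from the robot, y left. Arm's pivot at x +75, y -42 mm; round sample stage under the closed arm's tip at x -75, y -42.
- clamp_arm_middle (a point): Point on the sprung arm, 85 mm from its pivot and 13 mm above the plate; x axis points along the arm to the pivot. Steel bar 157 mm long, 16 wide, 3 to 23 mm above the plate; hub and spring 47 mm high. Closed, it points to the stand's -x. The plate right of it (stand's -y) is bare there, so the pin can come down 45 to 50 mm right of this point; a 20 mm high dowel touches its right side 38 mm nearer the tip.
- clamp_arm (a joint): Angle of the arm about its vertical pivot, rad: 0 closed over the stage, growing as it swings to the stand's left (+y, clockwise from above), stop at 1.1. A light spring drives it shut (0.12 N m at 0, plus 0.08 per rad: about 2 N at the pin). With the pin seated in the hole on its right side the arm rests against the pin at about 0.63; the pin then leans a few degrees.
There are look-alikes about, which are no part of the job. Leave any orange look-alike of the part that bears pin_center alone.

How it is judged (in metres and radians):
At the end, for the whole second after the job is handed in: The pin stands in the hole, its centre within 20 mm of the hole's centre seen from above and at most 10 mm above its fully seated height, leaning less than 20 degrees; the arm is at rest, held open by more than 0.5 rad (value of joint clamp_arm above 0.5 rad and velocity of joint clamp_arm between -0.1 and 0.1 rad/s and horizontal distance between pin_center and pin_hole below 0.02 m and z of pin_center in the frame of pin_hole below 0.037 m and angle between pin_center's own z axis and vertical below 0.35 rad); the robot touches nothing.
It also fails if it takes over 42 s, if anything falls off the work surface, if the arm or the gripper's body presses on something with over 40 N, if the wrist force passes 120 N, or if a joint passes its speed limit or range.

## Working session

There is one attempt and no reset: what is moved stays moved. The work goes in short steps, each a Python script; the robot and the scene stay as the last script left them, time stands still between calls to the robot, and variables do not carry over. Pictures are saved under pics/ and viewed, and the job is handed in when it is done.

```bash
ls; mkdir -p pics
python3 - <<'E'
from plant import robot
import cv2
for n in("scene","top"):
    im=robot.grab_frame(n); cv2.imwrite(f"pics/{n}0.png",im); print(robot.get_calibration(n))
print(robot.observe())
E
```

```text
pics
{'vertical_fov': 45.59133469293802, 'cx': 278.1882601701259, 'cy': 213.16825963074177, 'k1': -0.18594303608100407, 'rvec': array([ 1.99338711,  0.3836389 , -0.25661939]), 'tvec': array([-0.41431066, -0.05655432,  1.23140372])}
{'vertical_fov': 48.252271800438336, 'cx': 285.8692177576724, 'cy': 206.8923200085038, 'k1': -0.01466006625245988, 'rvec': array([ 2.18407313, -2.24177967,  0.05290719]), 'tvec': array([-0.09224489,  0.49449225,  1.11612549])}
{'time': 0.1, 'q': array([-8.01392519e+01,  5.99526123e+00,  5.53280147e+00,  8.96044404e+01,
       -4.15734769e-04,  7.75273391e+01]), 'qvel': array([-0.07062687,  0.01862161,  0.15865642,  0.08619487, -0.03432119,
       -0.03015752]), 'joint_torque': array([ 6.97799202e-03, -5.58207643e+01,  5.04719675e+01,  1.28721507e-02,
       -3.01265354e-04, -2.80438763e-05]), 'tool_pos': array([ 0.22797468, -0.55478034,  0.30321173]), 'tcp_rot': array([-1.79934589e+02, -1.40427542e-02,  2.23334012e+01]), 'ft_force': array([ 0.68170836,  0.35879073, -0.93974468]), 'torque': array([-0.02314902, -0.00699398, -0.00041915]), 'gripper_width': 0.0852773895846522}
```

View pics/scene0.png

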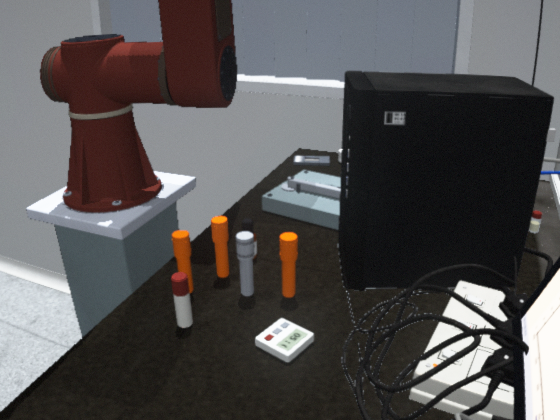

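View pics/top0.png

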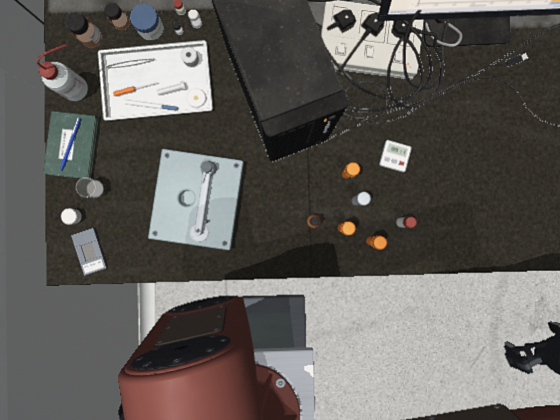

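```bash
cat > h.py <<'E'
import numpy as np, cv2
from plant import robot
def cam(n):
    c=robot.get_calibration(n); f=210/np.tan(np.radians(c["vertical_fov"])/2)
    K=np.array([[f,0,c["cx"]],[0,f,c["cy"]],[0,0,1.]])
    return K,np.array([c["k1"],0,0,0.]),np.array(c["rvec"]).reshape(3),np.array(c["tvec"]).reshape(3)
def ray(n,px):
    K,d,r,t=cam(n); R=cv2.Rodrigues(r)[0]
    u=cv2.undistortPoints(np.array([[px]],float),K,d,None,None,None)[0,0]
    v=R.T@np.array([u[0],u[1],1]); return -R.T@t, v/np.linalg.norm(v)
def onz(n,px,z):
    o,v=ray(n,px); return o+v*(z-o[2])/v[2]
def proj(n,p):
    K,d,r,t=cam(n); return cv2.projectPoints(np.array(p,float).reshape(-1,1,3),r,t,K,d)[0].reshape(-1,2)
def tri(p1,p2):
    a,u=ray("scene",p1); b,v=ray("top",p2)
    s=np.linalg.lstsq(np.c_[u,-v],b-a,rcond=None)[0]
    P,Q=a+s[0]*u,b+s[1]*v; return (P+Q)/2,np.linalg.norm(P-Q)
E
python3 - <<'E'
import cv2,numpy as np
a=cv2.imread("pics/top0.png");s=cv2.imread("pics/scene0.png")
cv2.imwrite("pics/c1.png",cv2.resize(a[140:260,140:255],None,fx=5,fy=5,interpolation=cv2.INTER_CUBIC))
cv2.imwrite("pics/c2.png",cv2.resize(a[150:260,300:430],None,fx=5,fy=5,interpolation=cv2.INTER_CUBIC))
cv2.imwrite("pics/c3.png",cv2.resize(s[205:345,160:330],None,fx=4,fy=4,interpolation=cv2.INTER_CUBIC))
E
```

```text
(no output)
```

View pics/c1.png

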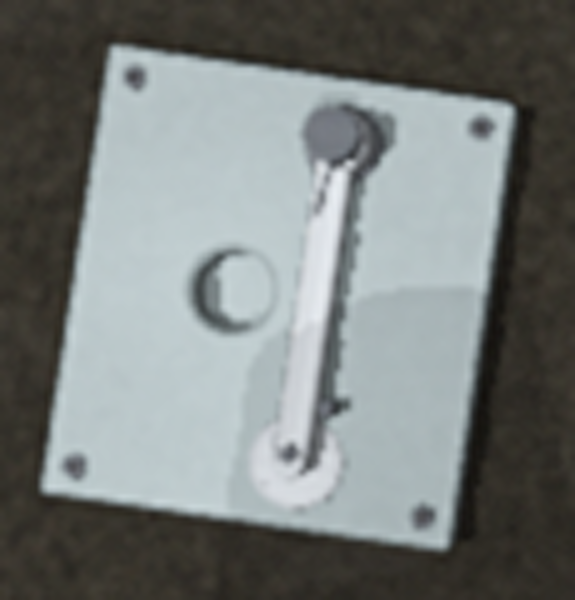

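View pics/c2.png

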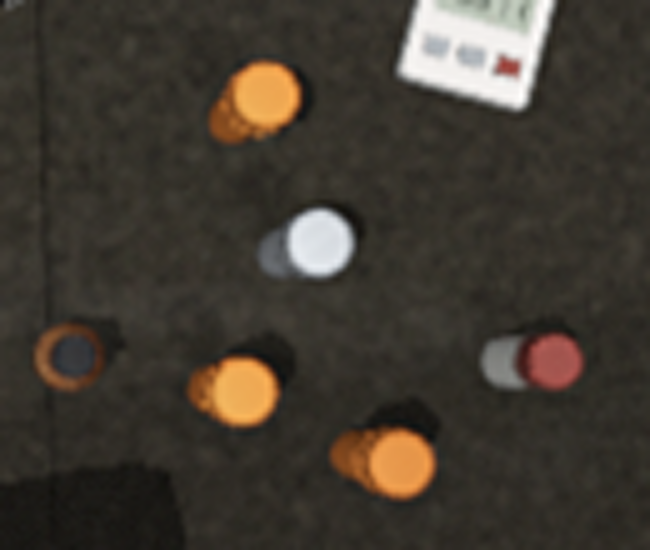

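View pics/c3.png

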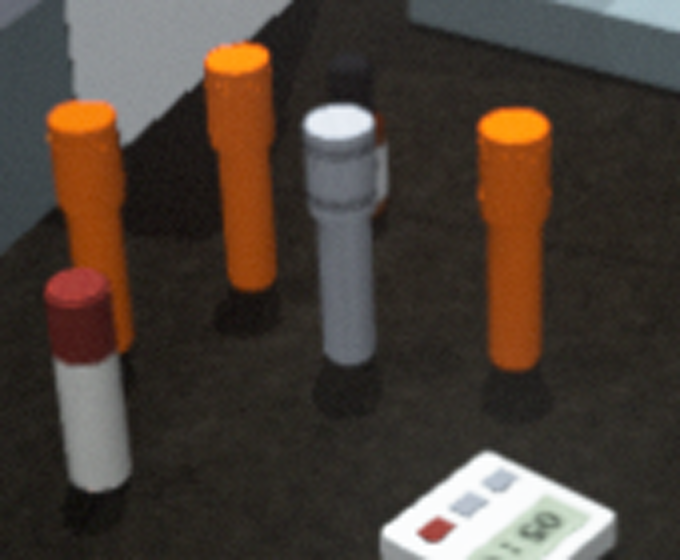

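Candidates for the pin (top view): orange pins at (352,170), (347,229) and (378,242), glue stick (410,222), dropper bottle (314,221) and the grey steel pin (364,198). By colour and shape (grip over a narrower shank) the grey one at (364,198) top / (245,237) scene is the pin, and the close crop confirms it. The closed arm runs from hub (207,166) to stage (199,234). The hole is at (187,198).

Run:
```python
from h import *
a=cv2.imread("pics/top0.png");s=cv2.imread("pics/scene0.png")
# pin top disc
h=cv2.cvtColor(a,cv2.COLOR_BGR2HSV)
m=((a.min(2)>150)).astype(np.uint8); m2=np.zeros_like(m); m2[180:215,345:385]=m[180:215,345:385]
c=max(cv2.findContours(m2,0,2)[0],key=cv2.contourArea); e=cv2.minEnclosingCircle(c); M=cv2.moments(c)
p=(M['m10']/M['m00'],M['m01']/M['m00']); print("pintop px",p,e, "w",onz("top",p,.11))
m=((s.min(2)>150)).astype(np.uint8); m2=np.zeros_like(m); m2[225:245,230:262]=m[225:245,230:262]
cs=cv2.findContours(m2,0,2)[0]
if cs:
    c=max(cs,key=cv2.contourArea); M=cv2.moments(c)
    q=(M['m10']/M['m00'],M['m01']/M['m00']); print("scene",q,cv2.contourArea(c),"w",onz("scene",q,.11),"tri",tri(q,p))
print("proj base in top",proj("top",[*onz("top",p,.11)[:2],0]),"scene",proj("scene",[*onz("top",p,.11)[:2],0]), proj("scene",onz("top",p,.11)))
# oranges
m=((h[...,0]<20)&(h[...,1]>120)&(h[...,2]>200)).astype(np.uint8)
for c in cv2.findContours(m[160:260,330:400].copy(),0,2)[0]:
    if cv2.contourArea(c)>40:
        (x,y),r=cv2.minEnclosingCircle(c); print("orange",x+330,y+160,r,onz("top",(x+330,y+160),.11))
f=lambda c,o:((c[0]+.5)/5-.5+o[0],(c[1]+.5)/5-.5+o[1])
print("glue",onz("top",f((553,360),(300,150)),.09),"drop",onz("top",f((70,356),(300,150)),.05))
# plate corners
C=[onz("top",f(c,(140,140)),.034) for c in((109,44),(518,102),(450,550),(40,492))]
for c in C: print("corner",c)
print("edges",[np.linalg.norm(C[i]-C[(i+1)%4]) for i in range(4)])
H=onz("top",f((236,291),(140,140)),.034);print("hole",H)
print("scr",[onz("top",f(c,(140,140)),.034)for c in((135,77),(482,127),(424,516),(75,465))])
print("hub",onz("top",f((332,133),(140,140)),.034+.047),"stage",onz("top",f((294,460),(140,140)),.037))
print("tip",onz("top",f((290,453),(140,140)),.034+.023))
# box edge
for px in((272,160),(345,105),(215,0)): print("box",px,onz("top",px,0),onz("top",px,.35))
```

```text
pintop px (363.47747747747746, 198.04954954954954) ((363.5, 198.1666717529297), 6.3465800285339355) w [ 0.5036866  -0.27391903  0.11      ]
scene (244.06044905008633, 235.15371329879102) 96.5 w [ 0.50370779 -0.27572161  0.11      ] tri (array([ 0.50338044, -0.27423593,  0.10919289]), np.float64(0.0007654172346523434))
proj base in top [[355.27497554 200.36098854]] scene [[247.37153518 292.63687408]] [[244.54687085 234.64265549]]
orange 379.5705871582031 242.311767578125 5.90118408203125 [ 0.40599408 -0.30615301  0.11      ]
orange 347.8478260040283 227.71739196777344 6.387484550476074 [ 0.43970697 -0.23762031  0.11      ]
orange 352.6176471710205 168.6176471710205 6.197682857513428 [ 0.56891176 -0.25208014  0.11      ]
glue [ 0.44929386 -0.38067157  0.09      ] drop [ 0.45681138 -0.16764828  0.05      ]
corner [0.63599432 0.18381755 0.034     ]
corner [ 0.60390226 -0.00735936  0.034     ]
corner [0.39479586 0.02925696 0.034     ]
corner [0.42688045 0.2196287  0.034     ]
edges [np.float64(0.19385177546935264), np.float64(0.2122881094135116), np.float64(0.19305652501140474), np.float64(0.21215807995906866)]
hole [0.51838328 0.12652899 0.034     ]
scr [array([0.62012956, 0.17190655, 0.034     ]), array([0.59253163, 0.00979878, 0.034     ]), array([0.41096178, 0.04101843, 0.034     ]), array([0.43903161, 0.20311376, 0.034     ])]
hub [0.58566756 0.07301439 0.081     ] stage [0.43872841 0.10054034 0.037     ]
tip [0.44229376 0.09888097 0.057     ]
box (272, 160) [ 0.6067658  -0.07462431  0.        ] [ 0.56026271 -0.0783766   0.35      ]
box (345, 105) [ 0.73726557 -0.25612845  0.        ] [ 0.65043936 -0.20379778  0.35      ]
box (215, 0) [1.00453469 0.05527353 0.        ] [0.835125   0.01138411 0.35      ]
```

```bash
cat >> h.py <<'E'
YAW=-9.75; ORI=[180,0,YAW]
HOLE=np.array([0.5185,0.1268]); c_,s_=np.cos(np.radians(YAW)),np.sin(np.radians(YAW))
def st(x,y): return HOLE+np.array([c_*x-s_*y,s_*x+c_*y])
PIN=np.array([0.5035,-0.2742])
def stat(): 
    o=robot.observe(); print({k:np.round(o[k],3) for k in("time","tool_pos","tcp_rot","ft_force","torque","gripper_width")})
E
python3 - <<'E'
from h import *
print(robot.ik([*PIN,.29],ORI),robot.ik([*PIN,.144],ORI),st(-10e-3,-.09),st(.075,-.042))
print(robot.ik([*st(-.01,-.09),.29],ORI),robot.ik([*st(0,0),.15],ORI))
robot.move_pose([*PIN,.29],ORI); stat()
im=robot.grab_frame("scene"); cv2.imwrite("pics/s1.png",im)
robot.line_to([*PIN,.20],vel=.15)
im=robot.grab_frame("scene"); cv2.imwrite("pics/s2.png",im);stat()
E
```

```text
[-41.63686764   1.14283327  -0.87722038  87.97994635   0.
 148.11313236] [-41.63686764   3.26608361 -13.94823901  72.78567738   0.
 148.11313236] [0.49340298 0.03979345] [0.58530403 0.07270543]
[-10.56683234 -12.60790384 -13.79051053  88.81739331   0.
 179.18316766] [  -0.30961434   -3.88011641  -20.43387317   73.44624324    0.
 -170.55961434]
{'time': np.float64(1.558), 'tool_pos': array([ 0.503, -0.275,  0.29 ]), 'tcp_rot': array([ 1.79988e+02,  5.00000e-03, -9.76500e+00]), 'ft_force': array([-0.724, -0.21 , -0.415]), 'torque': array([-0.032,  0.024, -0.024]), 'gripper_width': np.float64(0.085)}
{'time': np.float64(2.408), 'tool_pos': array([ 0.504, -0.275,  0.201]), 'tcp_rot': array([ 1.79939e+02, -9.70000e-02, -9.76000e+00]), 'ft_force': array([ 0.015, -0.088,  0.592]), 'torque': array([-0.005, -0.005,  0.041]), 'gripper_width': np.float64(0.085)}
```

View pics/s2.png

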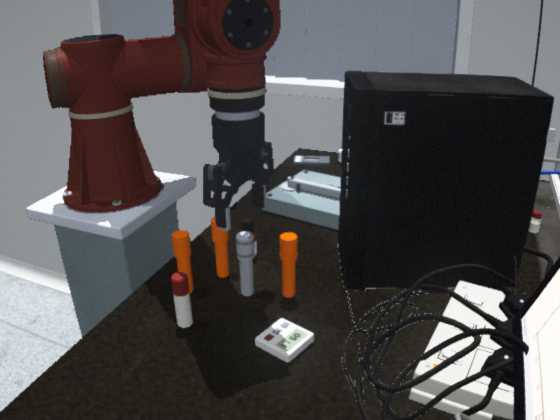

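```bash
python3 - <<'E'
from h import *
P=PIN
d=np.array([-s_,c_])
for k in(-.05,0,.05): print(proj("scene",[*(P+k*d),.20-.06]))
robot.line_to([*PIN,.29],vel=.2)
O2=[180,0,YAW+180]
print(robot.ik([*PIN,.29],O2))
robot.move_pose([*PIN,.29],O2); 
robot.line_to([*PIN,.20],vel=.2);stat()
cv2.imwrite("pics/s3.png",robot.grab_frame("scene"));cv2.imwrite("pics/t3.png",robot.grab_frame("top"))
E
sed -i 's/ORI=\[180,0,YAW\]/ORI=[180,0,YAW+180]/' h.py
```

```text
[[223.76180618 230.5179358 ]]
[[243.55623451 217.53117494]]
[[261.54721276 205.74103624]]
[-41.63686764   1.14283327  -0.87722038  87.97994635   0.
 -31.88686764]
{'time': np.float64(6.258), 'tool_pos': array([ 0.504, -0.274,  0.201]), 'tcp_rot': array([-1.79977e+02,  3.60000e-02,  1.70245e+02]), 'ft_force': array([ 0.479, -0.678,  0.271]), 'torque': array([-0.026,  0.011, -0.026]), 'gripper_width': np.float64(0.085)}
```

View pics/s3.png

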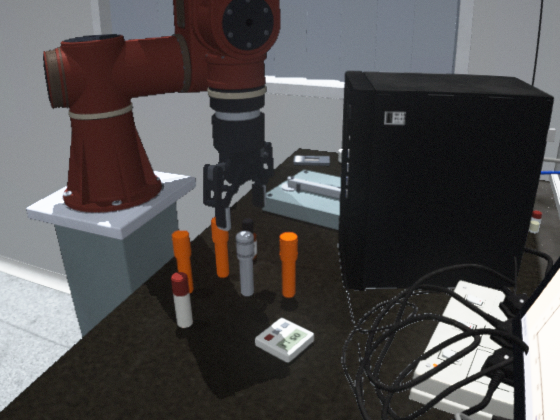

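View pics/t3.png

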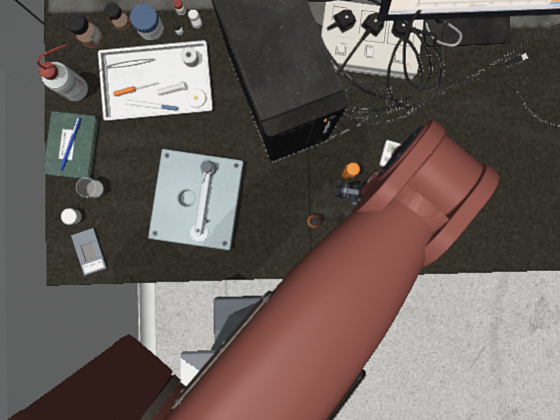

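Run:
```python
from h import *
for px in((435,121),(500,180),(460,255),(362,185),(412,135)):
    print(px,[np.round(onz("top",px,z)[:2],3) for z in(.35,.45,.55)])
print("cam",ray("top",(0,0))[0],ray("scene",(0,0))[0])
# box
b=onz("scene",(362,290),0); print("box near base",b, proj("scene",[[*b[:2],z] for z in(.2,.3,.35,.4,.45)]).round(),proj("top",[[*b[:2],z] for z in(0,.2,.3,.35,.4,.45)]).round())
a=cv2.imread("pics/top0.png");s=cv2.imread("pics/scene0.png")
A=cv2.resize(a[0:180,200:360],(640,720)); cv2.imwrite("pics/c4.png",cv2.convertScaleAbs(A[:,:],alpha=2.5,beta=20)[120:])
B=cv2.resize(s[60:300,330:550],None,fx=2.5,fy=2.5); cv2.imwrite("pics/c5.png",cv2.convertScaleAbs(B,alpha=2.5,beta=20))
```

```text
(435, 121) [array([ 0.62 , -0.356]), array([ 0.599, -0.321]), array([ 0.578, -0.287])]
(500, 180) [array([ 0.517, -0.463]), array([ 0.509, -0.415]), array([ 0.502, -0.367])]
(460, 255) [array([ 0.393, -0.39 ]), array([ 0.401, -0.351]), array([ 0.409, -0.312])]
(362, 185) [array([ 0.515, -0.228]), array([ 0.507, -0.21 ]), array([ 0.5  , -0.192])]
(412, 135) [array([ 0.597, -0.316]), array([ 0.579, -0.286]), array([ 0.561, -0.257])]
cam [ 0.4562655  -0.08676803  1.13272279] [ 0.81693326 -0.8909349   0.47964767]
box near base [ 0.68051999 -0.19797953  0.        ] [[371. 179.]
 [375. 114.]
 [377.  79.]
 [379.  43.]
 [380.   6.]] [[322. 129.]
 [331. 109.]
 [337.  95.]
 [341.  87.]
 [345.  78.]
 [350.  68.]]
```

View pics/c4.png

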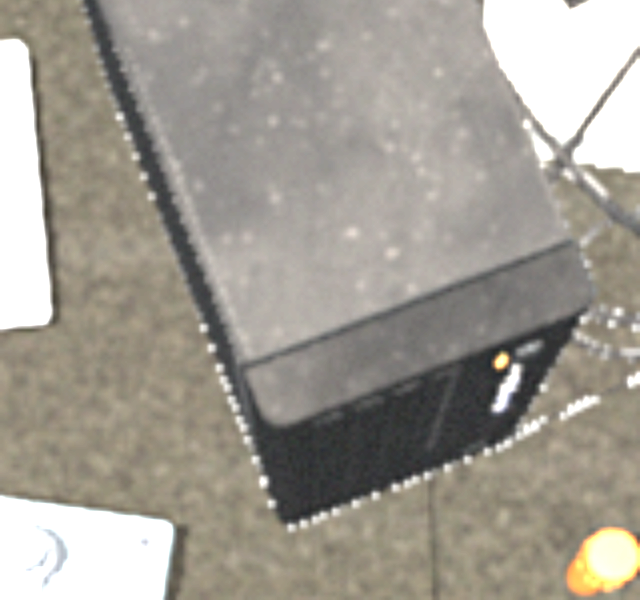

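View pics/c5.png

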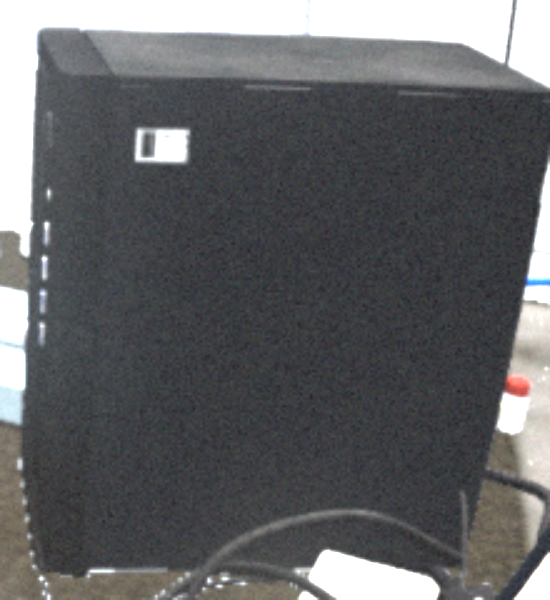

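```bash
python3 - <<'E'
from h import *
print(robot.line_to([*PIN,.144],vel=.12,guard=8)); stat()
robot.set_gripper(0.0); stat()
robot.line_to([*PIN,.16],vel=.08); robot.pause(.2); stat()
cv2.imwrite("pics/s4.png",robot.grab_frame("scene"))
E
python3 -c "
import cv2;s=cv2.imread('pics/s4.png');cv2.imwrite('pics/s4c.png',cv2.resize(s[120:310,150:320],None,fx=3,fy=3))"
```

```text
False
{'time': np.float64(6.975), 'tool_pos': array([ 0.504, -0.274,  0.145]), 'tcp_rot': array([-1.79977e+02,  3.80000e-02,  1.70248e+02]), 'ft_force': array([ 0.411,  0.176, -0.587]), 'torque': array([-0.022, -0.078,  0.027]), 'gripper_width': np.float64(0.086)}
{'time': np.float64(7.55), 'tool_pos': array([ 0.504, -0.274,  0.145]), 'tcp_rot': array([1.79983e+02, 3.90000e-02, 1.70263e+02]), 'ft_force': array([-0.268,  2.296,  4.911]), 'torque': array([0.705, 0.033, 0.004]), 'gripper_width': np.float64(0.027)}
{'time': np.float64(8.1), 'tool_pos': array([ 0.503, -0.274,  0.16 ]), 'tcp_rot': array([ 1.79982e+02, -3.90000e-02,  1.70246e+02]), 'ft_force': array([-0.714, -0.339, -3.164]), 'torque': array([-0.001, -0.026, -0.026]), 'gripper_width': np.float64(0.026)}
```

View pics/s4c.png

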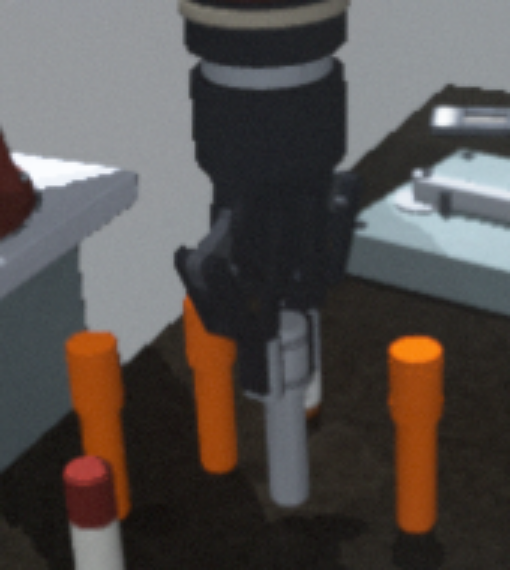

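The pin is held upright (weight change 2.5 N), with its foot about 145 mm below the TCP. Carrying it to the stand now.

Run:
```python
from h import *
robot.line_to([*PIN,.30],vel=.2)
robot.line_to([.45,-.10,.30],vel=.2)
S=st(-.012,-.090)
robot.line_to([*S,.30],vel=.2); stat()
cv2.imwrite("pics/t5.png",robot.grab_frame("top"));
robot.line_to([*S,.205],vel=.15); stat()
cv2.imwrite("pics/s5.png",robot.grab_frame("scene"));cv2.imwrite("pics/t5b.png",robot.grab_frame("top"))
```

```text
{'time': np.float64(10.942), 'tool_pos': array([0.491, 0.039, 0.3  ]), 'tcp_rot': array([-1.79975e+02, -2.30000e-02,  1.70216e+02]), 'ft_force': array([ 0.271,  0.285, -2.4  ]), 'torque': array([-0.012,  0.005,  0.005]), 'gripper_width': np.float64(0.026)}
{'time': np.float64(11.775), 'tool_pos': array([0.492, 0.04 , 0.206]), 'tcp_rot': array([-1.79999e+02,  7.20000e-02,  1.70231e+02]), 'ft_force': array([ 0.155, -0.41 , -3.195]), 'torque': array([-0.013, -0.012,  0.022]), 'gripper_width': np.float64(0.026)}
```

View pics/s5.png

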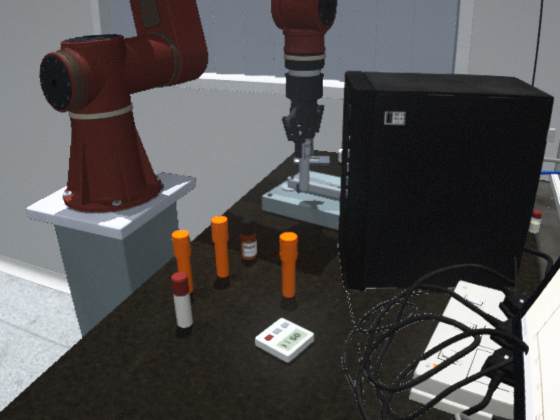

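View pics/t5b.png

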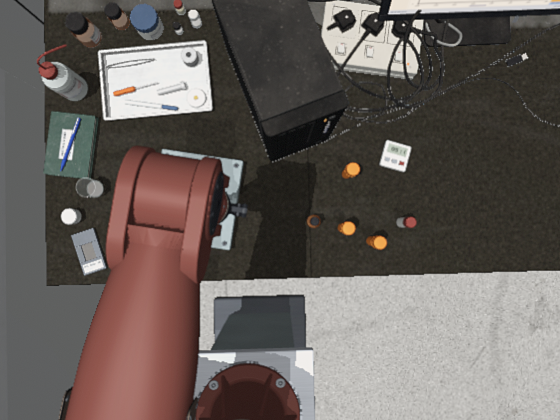

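```bash
python3 - <<'E'
from h import *
print(robot.observe()["q"].round(1))
S=st(-.012,-.090)
print(robot.line_to([*S,.1835],vel=.06,guard=6)); stat()
print(robot.line_to([*st(-.009,-.06),.1835],vel=.08,guard=12)); stat()
cv2.imwrite("pics/s6.png",robot.grab_frame("scene"))
print(robot.line_to([*st(-.004,-.03),.1835],vel=.06,guard=12)); stat()
cv2.imwrite("pics/s6b.png",robot.grab_frame("scene"))
E
python3 -c "
import cv2,numpy as np
f=lambda n:cv2.resize(cv2.imread('pics/'+n)[90:240,250:350],None,fx=3.8,fy=3.8)
cv2.imwrite('pics/s6c.png',np.hstack([f('s6.png'),f('s6b.png')]))"
```

```text
[-10.6 -12.8 -22.6  80.   -0.   -0.8]
False
{'time': np.float64(12.383), 'tool_pos': array([0.491, 0.04 , 0.183]), 'tcp_rot': array([ 1.79998e+02, -5.10000e-02,  1.70254e+02]), 'ft_force': array([ 0.095,  0.416, -2.224]), 'torque': array([ 0.009,  0.034, -0.003]), 'gripper_width': np.float64(0.027)}
False
{'time': np.float64(12.908), 'tool_pos': array([0.499, 0.069, 0.184]), 'tcp_rot': array([-1.79993e+02, -4.00000e-03,  1.70304e+02]), 'ft_force': array([ 0.43 ,  0.086, -2.691]), 'torque': array([ 0.012,  0.051, -0.006]), 'gripper_width': np.float64(0.026)}
False
{'time': np.float64(13.617), 'tool_pos': array([0.509, 0.098, 0.183]), 'tcp_rot': array([-1.79991e+02, -1.70000e-02,  1.70280e+02]), 'ft_force': array([-0.7  , -2.444, -2.87 ]), 'torque': array([-0.43 ,  0.38 ,  0.039]), 'gripper_width': np.float64(0.026)}
```

View pics/s6c.png

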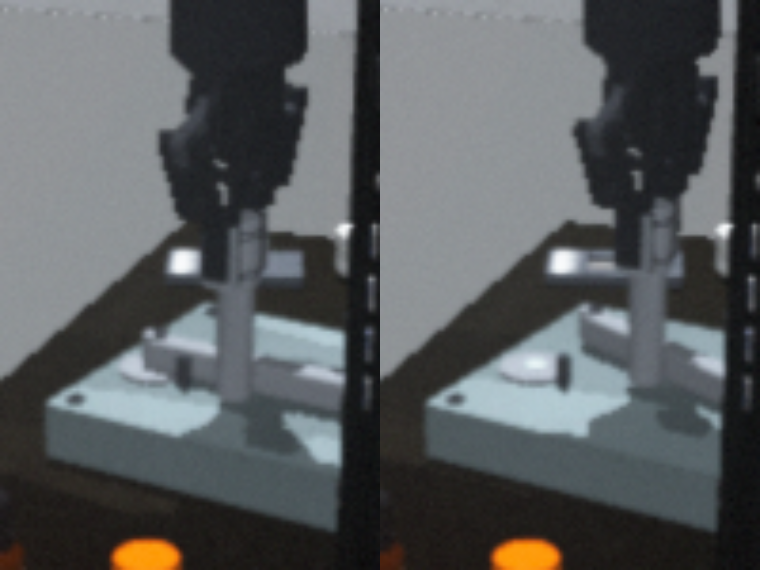

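The arm is swinging open ahead of the pin, with about 2.5 N at the tool. Next I move to the hole and lower the pin under guard.

```bash
python3 - <<'E'
from h import *
T=st(0,.002)
print(robot.line_to([*T,.1835],vel=.06,guard=12)); stat()
cv2.imwrite("pics/s7.png",robot.grab_frame("scene"))
print(robot.line_to([*T,.172],vel=.03,guard=6)); stat()
cv2.imwrite("pics/s7b.png",robot.grab_frame("scene"))
E
python3 -c "
import cv2,numpy as np
f=lambda n:cv2.resize(cv2.imread('pics/'+n)[90:240,250:350],None,fx=3.8,fy=3.8)
cv2.imwrite('pics/s7c.png',np.hstack([f('s7.png'),f('s7b.png')]))"
```

```text
False
{'time': np.float64(14.35), 'tool_pos': array([0.519, 0.129, 0.183]), 'tcp_rot': array([ 1.79979e+02, -4.40000e-02,  1.70289e+02]), 'ft_force': array([-2.766, -0.436, -2.053]), 'torque': array([-0.14,  0.65, -0.  ]), 'gripper_width': np.float64(0.026)}
False
{'time': np.float64(14.933), 'tool_pos': array([0.519, 0.129, 0.171]), 'tcp_rot': array([-1.79984e+02, -5.50000e-02,  1.70239e+02]), 'ft_force': array([-1.732, -0.667, -5.095]), 'torque': array([-0.431,  0.432, -0.016]), 'gripper_width': np.float64(0.026)}
```

View pics/s7c.png

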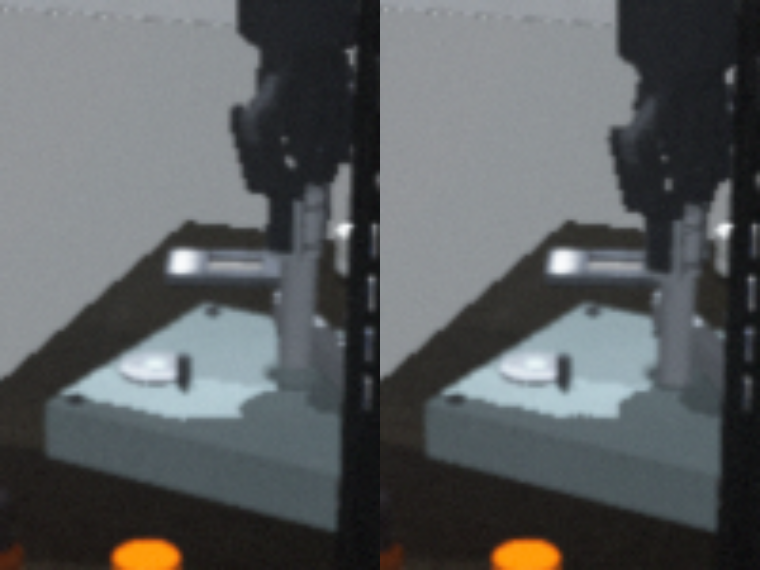

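```bash
python3 - <<'E'
from h import *
T=st(0,.002)
print(robot.line_to([*T,.149],vel=.04,guard=7)); stat()
cv2.imwrite("pics/s8.png",robot.grab_frame("scene"))
E
python3 -c "
import cv2,numpy as np
f=lambda n:cv2.resize(cv2.imread('pics/'+n)[90:240,250:350],None,fx=3.8,fy=3.8)
cv2.imwrite('pics/s8c.png',f('s8.png'))"
```

```text
True
{'time': np.float64(15.517), 'tool_pos': array([0.519, 0.129, 0.15 ]), 'tcp_rot': array([-1.79992e+02, -1.60000e-02,  1.70246e+02]), 'ft_force': array([-1.947,  0.24 ,  5.049]), 'torque': array([-0.06 ,  0.189, -0.037]), 'gripper_width': np.float64(0.026)}
```

View pics/s8c.png

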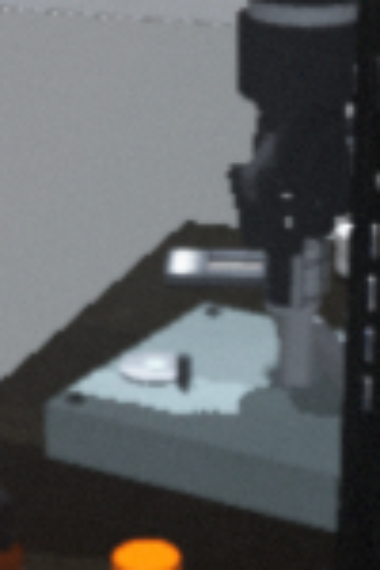

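The pin touched bottom at TCP z 0.150, which is the expected seated height. Releasing and retreating.

```bash
python3 - <<'E'
from h import *
T=st(0,.002)
robot.set_gripper(.085); stat()
print(robot.line_to([*T,.19],vel=.08,guard=6)); stat()
robot.line_to([*T,.30],vel=.2)
robot.line_to([.42,-.10,.30],vel=.2)
robot.move_pose([.36,-.35,.30],ORI); robot.pause(.3); stat()
cv2.imwrite("pics/s9.png",robot.grab_frame("scene"));cv2.imwrite("pics/t9.png",robot.grab_frame("top"))
E
python3 -c "
import cv2
cv2.imwrite('pics/t9c.png',cv2.resize(cv2.imread('pics/t9.png')[140:260,140:255],None,fx=5,fy=5,interpolation=2))
cv2.imwrite('pics/s9c.png',cv2.resize(cv2.imread('pics/s9.png')[120:240,240:350],None,fx=5,fy=5,interpolation=2))"
```

```text
{'time': np.float64(16.167), 'tool_pos': array([0.518, 0.129, 0.15 ]), 'tcp_rot': array([-1.79945e+02, -1.57000e-01,  1.70241e+02]), 'ft_force': array([0.025, 0.058, 0.094]), 'torque': array([-0.009,  0.009, -0.061]), 'gripper_width': np.float64(0.085)}
False
{'time': np.float64(16.825), 'tool_pos': array([0.519, 0.129, 0.19 ]), 'tcp_rot': array([-1.79940e+02, -1.51000e-01,  1.70244e+02]), 'ft_force': array([-0.124,  0.323, -0.993]), 'torque': array([0.008, 0.046, 0.052]), 'gripper_width': np.float64(0.085)}
{'time': np.float64(20.233), 'tool_pos': array([ 0.361, -0.349,  0.3  ]), 'tcp_rot': array([-1.79986e+02,  1.60000e-02,  1.70331e+02]), 'ft_force': array([ 0.049, -0.278, -1.233]), 'torque': array([-0.01 ,  0.007,  0.015]), 'gripper_width': np.float64(0.085)}
```

View pics/t9c.png

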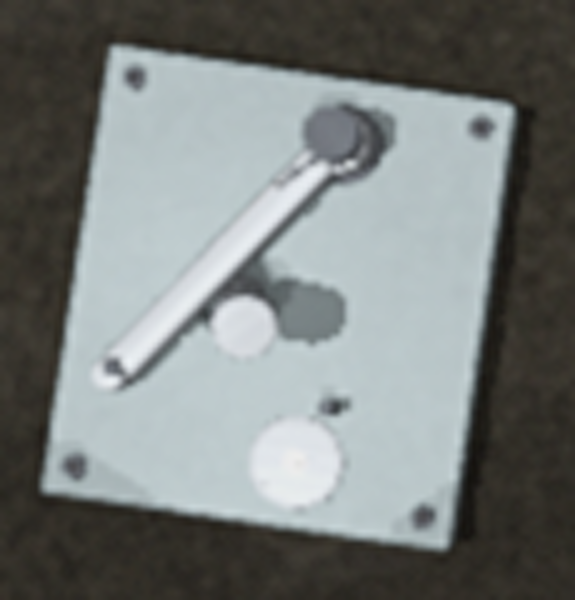

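View pics/s9c.png

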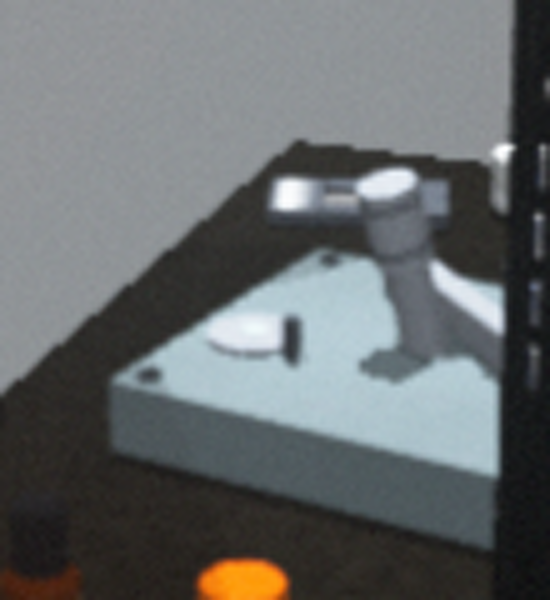

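View pics/t9.png

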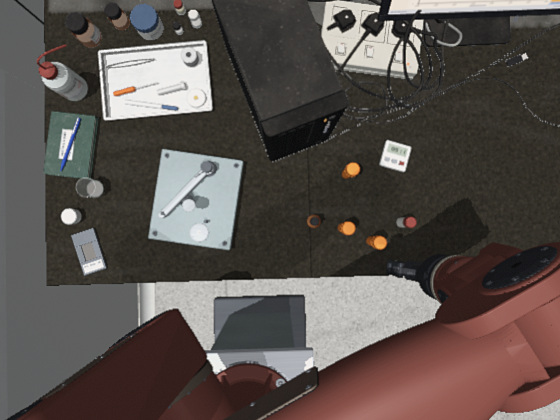

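Run:
```python
from h import *
f=lambda c,k,o:((c[0]+.5)/k-.5+o[0],(c[1]+.5)/k-.5+o[1])
pt=f((244,326),5,(140,140)); ps=f((389,185),5,(240,120))
P,e=tri(ps,pt); print("pin top",P,e, onz("top",pt,.114))
loc=lambda p:np.array([[c_,s_],[-s_,c_]])@(np.array(p[:2])-HOLE)
print("stand",loc(P))
tip=loc(onz("top",f((113,367),5,(140,140)),.057)); piv=np.array([.075,-.042]); d=tip-piv
print("arm angle",np.arctan2(d[1],-d[0]))
d2=loc(P); # foot at hole bottom near wall at most 8mm
print("lean if foot at opposite side 8mm:",np.degrees(np.arctan((np.linalg.norm(d2)+.008)/.108)), "if foot centred",np.degrees(np.arctan(np.linalg.norm(d2)/.108)))
```

```text
pin top [0.49852491 0.10799675 0.11295116] 0.00020056236707912713 [0.49857565 0.1078321  0.114     ]
stand [-0.01650225 -0.02191443]
arm angle 0.6374461775419483
lean if foot at opposite side 8mm: 18.16377522367503 if foot centred 14.252212692412499
```

Run:
```python
from h import *
f=lambda c,k,o:((c[0]+.5)/k-.5+o[0],(c[1]+.5)/k-.5+o[1])
s=cv2.imread("pics/s9.png"); cv2.imwrite("pics/s9d.png",cv2.convertScaleAbs(cv2.resize(s[145:205,300:345],None,fx=10,fy=10,interpolation=2),alpha=1.6))
print(proj("scene",[*HOLE,.034]), proj("scene",[*st(-.019,0),.034]),proj("scene",[*st(0,-.019),.034]))
```

```text
[[327.56640019 187.67464817]] [[320.22005676 186.04568602]] [[323.77677732 190.48016428]]
```

View pics/s9d.png

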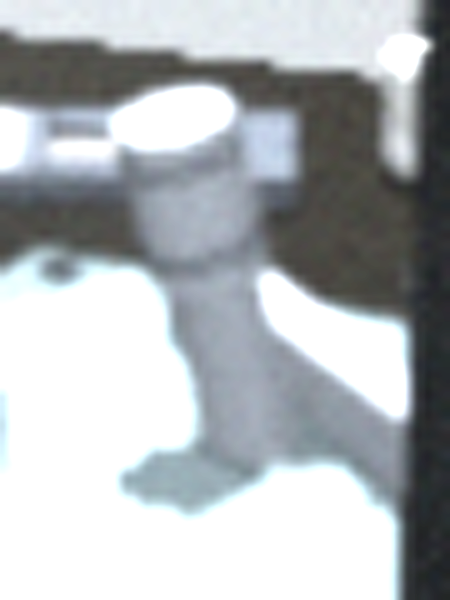

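Run:
```python
from h import *
loc=lambda p:np.array([[c_,s_],[-s_,c_]])@(np.array(p[:2])-HOLE)
cam=ray("scene",(0,0))[0]
T=np.array([.4985,.1079,.113])
# silhouette edges: midpoints of shank at rows -> axis line plane; intersect with vertical height via axis at z
for c in((234,458),(236,465)):
    px=(300+(c[0]+.5)/10-.5,145+(c[1]+.5)/10-.5)
    F=onz("scene",px,.034); d=F-cam; d[2]=0; d/=np.linalg.norm(d)
    A=F+.011*d; v=T-A
    print(loc(A),"lean",np.degrees(np.arctan2(np.linalg.norm(v[:2]),v[2])),"centre",loc(T-.055*v/np.linalg.norm(v)),"len",np.linalg.norm(v), (T-.055*v/np.linalg.norm(v))[2]-.034)
```

```text
[-0.00689055 -0.00945738] lean 11.32251406920088 centre [-0.00994339 -0.01344219] len 0.08056804864899564 0.02507043272290837
[-0.004652   -0.01280016] lean 10.763018816151716 centre [-0.00839979 -0.01571215] len 0.08041465541024964 0.02496756054187868
```

Run:
```python
from h import *
robot.pause(3)
t=robot.grab_frame("top");s=robot.grab_frame("scene")
cv2.imwrite("pics/t10.png",t)
for n,a,b,r in(("t",t,cv2.imread("pics/t9.png"),(slice(140,260),slice(140,255))),("s",s,cv2.imread("pics/s9.png"),(slice(120,240),slice(240,340)))):
    sh=cv2.phaseCorrelate
    print(n,cv2.absdiff(a[r],b[r]).max(),cv2.absdiff(a[r],b[r]).mean())
for im in(cv2.imread("pics/t9.png"),t):
    g=im[198:213,180:198].min(2).astype(float); m=(g>205); ys,xs=np.nonzero(m); print(xs.mean()+180,ys.mean()+198,m.sum())
stat()
```

```text
t 11 0.587391304347826
s 18 1.804888888888889
188.01020408163265 204.9591836734694 98
188.01020408163265 204.9591836734694 98
{'time': np.float64(23.433), 'tool_pos': array([ 0.36, -0.35,  0.3 ]), 'tcp_rot': array([ 1.79998e+02, -1.00000e-03,  1.70250e+02]), 'ft_force': array([0.361, 0.458, 0.161]), 'torque': array([-0.027, -0.022,  0.014]), 'gripper_width': np.float64(0.085)}
```

```bash
python3 -c "
from plant import robot
print(robot.job_done())"
```

```text
the job is handed in; nothing more can be done
None
```

The stop pin is seated in the hole and holding the clamp arm open. I handed the job in just after 23.4 s on the robot's clock. I gripped the grey steel pin by its grip, pushed the sprung arm open with it (about 2.5 N) and lowered it until it touched bottom at the expected height. Then I let go and moved the gripper clear.

My last checks, from the two camera views:

| Check | Measured | Limit |
|---|---|---|
| Arm angle | about 0.64 rad | above 0.5 rad |
| Pin centre above the hole mouth | about 25 mm | below 37 mm |
| Pin lean | about 11–14° | below 20° |
| Pin centre from the hole centre, seen from above | about 14–18 mm | below 20 mm |

- **At rest:** pictures taken 3 s apart showed no movement of the pin or arm.
- **Least certain:** the two estimates of the pin's sideways offset disagreed. A direct reading of the shank gave 17–18 mm. Working from the pin's top and the hole's geometry gave about 15 mm, which I trust more. Either way, the margin to the 20 mm limit is small.
- **Lean:** it is more than the "few degrees" the task describes, but within the limit.

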